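Swap the fittings totes and stack the rest on them

ROBOT

A 7-joint arm with a two-finger parallel gripper is mounted at the origin on a cart in front of the work surface, level with it; the furniture and walls round the work are solid. World frame = base frame: x ahead of the robot, y to its left, z up, the work surface at z = 0. Lengths are in m, angles in rad, forces in N, time in s.
With the tool pointing down it reaches from about 0.425 to 0.975 m from the base axis. Payload 16.7 kg.
Tool frame: the origin (TCP) lies at the very end of the fingers, on their centre line; the grasp point (between the pads) lies 19 mm behind it; z points along the fingers, y is the line along which they close (so a half turn about z gives the same grasp; the last joint's range is limited). The gripper opens to 85 mm and grips with 20 to 120 N. Pads are 22 mm wide; open, the fingers measure 114 mm over their backs; the gripper's body (76 mm by 85 mm) begins 54 mm behind the grasp point. The pads swing forward as they close: fully open they stand 13 mm farther back than shut.
Start: joints at [0.989, 0.426, 0.074, 1.606, -0.034, 1.111, -0.067], TCP at [0.283, -0.613, 0.231] pointing down, gripper open.
Joint ranges: [-2.85, 2.85], [-0.5, 2.14], [-1.23, 1.37], [0.21, 2.46], [-1.02, 4.16], [0.16, 2.05], [-2.73, 2.73]. Speed limits (rad/s): [1.89, 1.89, 2.39, 2.39, 3.01, 3.01, 3.01].

INTERFACE

Orientations are given as a rotation vector (axis times angle).
In Python, from workcell import move_to, movel, move_j, ungrasp, gripper_close, dwell, ik, get_obs, snapshot, camera_model, MotionError, close_job, cut_out gives the robot as it stands. Calls block until the motion is done:
- move_to(position, orientation): joint-space move of the TCP to a pose.
- movel(position, max_speed=0.15, rot=None): straight line of the TCP; rot=None keeps the orientation; max_speed is the mean speed in m/s.
- move_j(angles): joint-space move.
- ungrasp() and gripper_close(): open the fingers fully, or close them until they stop; the grip force is fixed at half the most.
- dwell(seconds).
- ik(position, orientation): joint angles nearest the present ones, or None.
- get_obs(): the state.
- snapshot(name): name is "scene" or "top" or "wrist"; returns the picture (384x512x3 uint8, blue, green, red); there is no depth.
- camera_model(name): a dict with "mtx" (3x3 intrinsics, pixels), "dist_coeffs" ([k1, k2, p1, p2, k3] as OpenCV has them; the pictures are not rectified), "origin" and "rotation" of the camera in the world; the wrist camera has in their place "hand_eye" (4x4, takes a point from camera to tool coordinates, whose origin is the TCP and whose axes are the flange's). Camera axes: x right, y up, looking along -z (the intrinsics and any distortion apply to the point x, -y, -z); pixel columns grow to the right and rows downward; lengths in m; the calibration is good to about 2 mm. A picture is of the moment at which its call begins: read the wrist's pose just before it. camera_model takes no time and is no camera call.
A pose or a line that the arm cannot do raises MotionError and nothing moves.
- close_job(): hands the job in; it is judged then, once.
Trained networks look in the newest picture that a camera, given by its name, has taken for a name from the list of things; names that differ only in an ending like _2 or _b are one class to them, and where a whole thing is asked for, a point or a joint stands for the part that bears it (a point fixed in the world has none). Each returns a list of dicts, best first, with "confidence" (0 to 1); they miss things now and then, are a little off and sometimes report something else, mostly with a low value. They report only what shows in the picture. A call takes as long as a camera call. They do not tell look-alikes from the thing itself.
- cut_out(camera, query): "region" (384x512 bool, what is visible of it) and "rect" ([centre column, centre row, width, height] in pixels, round what is visible of it).
The state is a dict: "time": time; "q": joint angles; "qvel": joint speeds; "tau": joint torques, N m; "position": TCP position; "tool_rot": TCP orientation; "ft_force": force on the tool from outside, world axes, zero at the start; "torque": the same for the moment, N m; "opening": finger opening in m; "gripper_force": force on a finger pad.
Only numpy, scipy, OpenCV 4.12 (cv2) and the standard library are available. Lean on these libraries where they do the work, as an engineer would, in place of code of your own. Each camera call takes 0.05 s, during which the arm holds its last target. There are 200 camera calls.

TASK

The deep and the shallow tote that stand in the two plywood bays, each with a steel bracket in it, are in each other's place: swap them, so that the deep one stands in the bay with the tall backboard and the shallow one in the bay with the low backboard, brackets still inside. Then stack the empty totes that stand loose on the bench, one perhaps nested in another, on them, deep on deep and shallow on shallow (two of a kind go one above the other), each turned end for end from the one beneath it so that it stands up on that tote's rests and does not nest down into it. Do not shift the glue bottle behind the bays.

Things in the scene. Friction and masses are not known exactly. Their poses are not given: they have to be found in the camera images.
- tall_bay: Fixed plywood bay for one tote: plate 190 x 84 x 8 mm with 6 mm high strips round a 150 x 56 mm space for the tote's foot; tote along the bay's x, either way round, its origin 8 mm above the bay's. Origin under the plate's centre; a backboard ends 105 mm from it at +x (far end), 85 mm tall. The deep tote belongs here. It may be the left or the right bay.
- low_bay: Fixed plywood bay for one tote: plate 190 x 84 x 8 mm with 6 mm high strips round a 150 x 56 mm space for the tote's foot; tote along the bay's x, either way round, its origin 8 mm above the bay's. Origin under the plate's centre; a backboard ends 105 mm from it at +x (far end), 32 mm tall. The shallow tote belongs here. It may be the left or the right bay.
- deep_base: Grey plastic tapered tote, 160 (x) x 64 (y) mm over the rim, 75 high; origin under its centre, z up. The rim's outside is an upright band, 28 mm tall, flat on the long sides, to grip across y. Floor 138 x 44 mm. 0.28 kg. +x end: black card holder with paper, two outer feet, one middle rest in the rim; -x end: plain, one middle foot, two outer rests. Starts in low_bay, bracket_2 in it.
- shallow_base: Grey plastic tapered tote, 160 (x) x 64 (y) mm over the rim, 50 high; origin under its centre, z up. As deep_base but the rim band is 20 mm tall; 0.22 kg; same ends, feet and rests (the +x end has the card holder). All totes share rim and floor sizes. Starts in tall_bay, bracket_1 in it.
- deep_1: Grey plastic tapered tote, 160 (x) x 64 (y) mm over the rim, 75 high; origin under its centre, z up. Same shape as deep_base; 0.28 kg. Empty, loose on the bench; always there. Set the opposite way round to the deep tote beneath (x axes half a turn apart) it stands on its rests, origin 71 mm above the other's, with 5 mm sideways play; set the same way round it nests, 28 mm above.
- deep_2: Grey plastic tapered tote, 160 (x) x 64 (y) mm over the rim, 75 high; origin under its centre, z up. Same shape as deep_1; 0.28 kg. Empty; starts nested in deep_1, the same way round, its origin 28 mm above that of deep_1 (lifts straight out); may be absent.
- shallow_1: Grey plastic tapered tote, 160 (x) x 64 (y) mm over the rim, 50 high; origin under its centre, z up. Same shape as shallow_base; 0.22 kg. Empty, loose on the bench; may be absent. Set the opposite way round to the shallow tote beneath (x axes half a turn apart) it stands on its rests, origin 46 mm above the other's, with 5 mm sideways play; set the same way round it nests, 20 mm above.
- shallow_2: Grey plastic tapered tote, 160 (x) x 64 (y) mm over the rim, 50 high; origin under its centre, z up. Same shape as shallow_base; 0.22 kg. Empty, loose on the bench; may be absent. Set the opposite way round to the shallow tote beneath (x axes half a turn apart) it stands on its rests, origin 46 mm above the other's, with 5 mm sideways play; set the same way round it nests, 20 mm above.
- bracket_1: Steel channel bracket, 76 x 26 x 18 mm, lying in shallow_base; origin at the centre of its underside. It rides along in the tote.
- bracket_2: Steel channel bracket, 76 x 26 x 18 mm, lying in deep_base; origin at the centre of its underside. It rides along in the tote.
- tape_measure: In the way only: yellow tape measure, 60 x 80 x 66 mm, origin under its centre.
- jig_edge (a point): In the way only: middle of the far edge, at bench height, of a fixed wooden drilling jig that reaches 225 mm from here towards the robot and 95 mm to either side, with an upright red lever up to 173 mm high.
- parts_cabinet: In the way only: fixed grey drawer cabinet at the left rear, within 170 mm of its origin in x and y with its drawer pulls, up to 160 mm high; origin under its middle.
- glue_small: Bystander: white glue bottle with orange cap, 56 mm across, 160 mm tall, behind the bays; origin under its centre.
There are look-alikes about, which are no part of the job. What is shaped like the bracket_2 but green or orange is not meant.

How it is judged:
By the outcome, as a careful person would: the job done as asked, in the order asked, and still so for the second after the job is handed in, with the robot touching nothing.
Of shallow_1, shallow_2, deep_2 only 2 to 3 are there at a start; the rules pass over those that are not, and their reading is None.
At some moment in a run one of tape_measure may be knocked a few centimetres aside while the robot is not near it.
Once in a run the grip may slacken for a moment while it holds something.
It also fails if it takes over 210 s, if anything falls off the work surface, if the arm or the gripper's body presses on something with over 40 N, if the wrist force passes 120 N, or if a joint passes its speed limit or range.

## Working session

There is one attempt and no reset: what is moved stays moved. The work goes in short steps, each a Python script; the robot and the scene stay as the last script left them, time stands still between calls to the robot, and variables do not carry over. Pictures are saved under pics/ and viewed, at most 18 in all, crops included, and the job is handed in when it is done.

```bash
ls; mkdir -p pics
python3 - <<'E'
from workcell import *
import cv2
for n in("scene","top"):
    im=snapshot(n); cv2.imwrite(f"pics/{n}0.png",im)
    m=camera_model(n); print(n,m)
print(camera_model("wrist")); print(get_obs())
E
```

```text
pics
scene {'mtx': array([[445.98462434,   0.        , 263.79079798],
       [  0.        , 445.98462434, 194.23127185],
       [  0.        ,   0.        ,   1.        ]]), 'dist_coeffs': array([-0.15848184,  0.        ,  0.        ,  0.        ,  0.        ]), 'origin': array([-0.69379589,  0.56413898,  0.62786045]), 'rotation': array([ 0.72651794, -1.17698225, -1.73316097])}
top {'mtx': array([[459.99026783,   0.        , 251.81653021],
       [  0.        , 459.99026783, 189.36894037],
       [  0.        ,   0.        ,   1.        ]]), 'dist_coeffs': array([-0.00128979,  0.        ,  0.        ,  0.        ,  0.        ]), 'origin': array([ 0.31040406, -0.04358619,  1.2233081 ]), 'rotation': array([ 0.17893676, -0.18208405, -1.6054334 ])}
{'mtx': array([[286.97609748,   0.        , 256.7453566 ],
       [  0.        , 286.97609748, 188.21238704],
       [  0.        ,   0.        ,   1.        ]]), 'dist_coeffs': array([0.01077147, 0.        , 0.        , 0.        , 0.        ]), 'hand_eye': array([[-6.08842821e-04,  9.47051373e-01,  3.21081496e-01,
         8.21511245e-02],
 
[... 240 characters left out ...]
0000000e+00]])}
{'time': 0.1, 'q': array([ 0.98850589,  0.42666098,  0.07386734,  1.60652956, -0.03412429,
        1.11076377, -0.06710236]), 'qvel': array([ 0.00015733, -0.00205894, -0.00063832, -0.0005844 ,  0.00137311,
        0.00121794, -0.00056217]), 'tau': array([ 1.05413748e-02, -9.51516867e+01,  3.77280995e+00, -4.64398241e+01,
        1.98071741e-02,  6.55386772e-03,  2.55610036e-05]), 'position': array([ 0.28292874, -0.61245855,  0.23069262]), 'tool_rot': array([-3.06730620e+00, -6.74216337e-01,  4.64295304e-04]), 'ft_force': array([-0.0493604 ,  0.25745581, -0.26282308]), 'torque': array([ 0.01695506, -0.03242751,  0.03666216]), 'gripper_force': 0.0, 'opening': 0.085274311160973}
```

View pics/scene0.png

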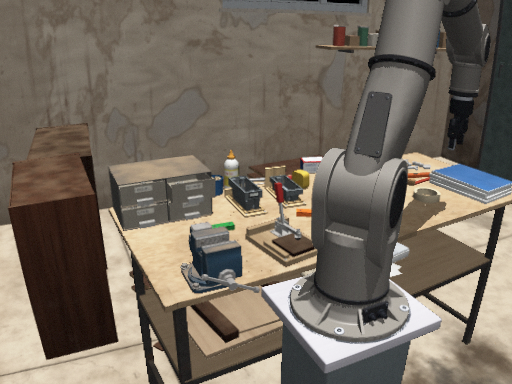

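View pics/top0.png

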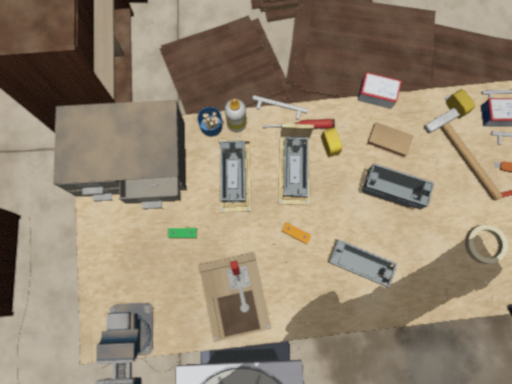

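The top view shows the left bay tote at (233,175), the right bay tote at (295,168), a loose deep tote that is probably a nested pair at (397,187), a shallow tote at (362,262), and the tape measure at (332,141). The green part (182,233) and the orange part (296,232) are look-alikes. I'll enlarge the view to confirm.

```bash
cat > h.py <<'E'
from workcell import *
import numpy as np, cv2
from scipy.spatial.transform import Rotation as R
from scipy.optimize import minimize
F=np.diag([1.,-1,-1])
def cam(n):
    m=camera_model(n)
    if n=="wrist":
        o=get_obs(); T=np.eye(4); T[:3,:3]=R.from_rotvec(o["tool_rot"]).as_matrix(); T[:3,3]=o["position"]
        T=T@m["hand_eye"]; Rm,t=T[:3,:3],T[:3,3]
    else: Rm,t=R.from_rotvec(m["rotation"]).as_matrix(),np.array(m["origin"])
    return dict(K=m["mtx"],d=m["dist_coeffs"],R=F@Rm.T,t=t)
def proj(c,P):
    P=np.atleast_2d(P).astype(float); rv=cv2.Rodrigues(c["R"])[0]
    return cv2.projectPoints(P,rv,-c["R"]@c["t"],c["K"],c["d"])[0][:,0]
def back(c,uv,z):
    p=cv2.undistortPoints(np.array([[uv]],float),c["K"],c["d"])[0,0]
    d=c["R"].T@np.array([p[0],p[1],1]); return c["t"]+d*(z-c["t"][2])/d[2]
def box(l,w,z): return [[sx*l/2,sy*w/2,z] for sx in(-1,1) for sy in(-1,1)]
def tote(h,band,extra=0):
    return np.array(box(.160,.064,h+extra)+box(.160,.064,h-band)+box(.138,.044,0))
def fit(views,model,x0,freez=False):
    """views: list of (cam, mask); x0=[x,y,yaw(,z)] -> pose maximising silhouette overlap"""
    def cost(p):
        z=p[3] if freez else x0[3]
        P=model@R.from_euler("z",p[2]).as_matrix().T+[p[0],p[1],z]; s=0
        for c,m in views:
            hull=cv2.convexHull(proj(c,P).astype(np.float32))[:,0]
            k=np.zeros(m.shape,np.uint8); cv2.fillConvexPoly(k,np.round(hull*16).astype(np.int32),255,cv2.LINE_AA,4)
            k=k/255.; s+=1-np.minimum(k,m).sum()/np.maximum(k,m).sum()
        return s/len(views)
    n=4 if freez else 3
    x=np.array(x0[:n],float); st=np.array([.01,.01,.06,.01])[:n]
    r=minimize(cost,x,method="Nelder-Mead",options=dict(initial_simplex=np.vstack([x]+[x+st*e for e in np.eye(n)]),xatol=1e-4,fatol=1e-5))
    return r.x,r.fun
def down(yaw): # tool z down, tool y (closing) at world angle yaw+90deg
    return (R.from_euler("z",yaw)*R.from_euler("x",np.pi)).as_rotvec()
E
python3 - <<'E'
from h import *
im=snapshot("top"); c=cam("top")
cv2.imwrite("pics/topc.png",cv2.resize(im[80:300,160:460],None,fx=2.6,fy=2.6,interpolation=cv2.INTER_CUBIC))
for q in("deep_base","shallow_base","tape_measure","glue_small","tall_bay","low_bay","bracket_1","parts_cabinet"):
    for r in cut_out("top",q)[:5]:
        rc=r["rect"]; print(q,round(r["confidence"],2),np.round(rc),np.round(back(c,rc[:2],.05),3))
E
```

```text
deep_base 0.67 [232. 173.  22.  61.] [ 0.629 -0.001  0.05 ]
shallow_base 0.61 [295. 169.  25.  65.] [ 0.634 -0.168  0.05 ]
tape_measure 0.63 [330. 142.  25.  30.] [ 0.706 -0.267  0.05 ]
glue_small 0.79 [236. 112.  27.  41.] [ 0.801 -0.019  0.05 ]
tall_bay 0.62 [294. 164.  36.  80.] [ 0.647 -0.168  0.05 ]
bracket_1 0.83 [179. 235.  29.  12.] [0.472 0.14  0.05 ]
bracket_1 0.57 [295. 169.   7.  26.] [ 0.633 -0.168  0.05 ]
bracket_1 0.51 [233. 175.   4.  28.] [ 0.623 -0.004  0.05 ]
bracket_1 0.51 [296. 235.  22.  21.] [ 0.458 -0.159  0.05 ]
```

View pics/topc.png

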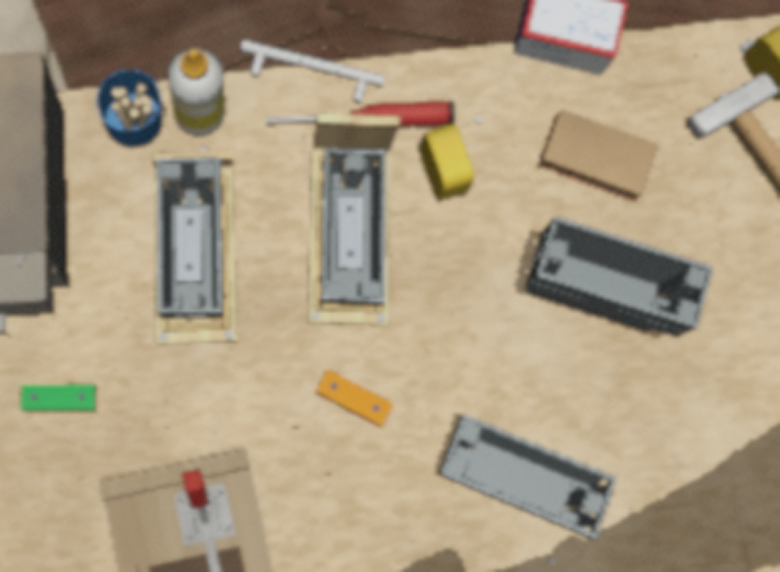

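The right bay (295,168) has the tall backboard and holds the shallow tote. The left, low bay (233,175) holds the deep tote. The loose ones are a deep tote with a double rim, so nested, at (397,187), and one shallow tote at (362,262). Next are close looks with the wrist camera.

Run:
```python
from h import *
import pickle
c=cam("top")
D=back(c,(397,187),.09); S=back(c,(362,262),.04); print(D,S)
out={}
for nm,p,yaw,qs in (("D",D,-.3,["deep_1"]),("S",S,-.3,["shallow_1"]),("R",[.60,-.168],0,["shallow_base","tall_bay"]),("L",[.60,-.002],0,["deep_base","low_bay"])):
    try: move_to([p[0]-.03,p[1],.30],down(yaw))
    except MotionError as e: print(nm,e); continue
    dwell(.3); cc=cam("wrist"); im=snapshot("wrist"); v=[]
    for q in qs:
        for r in cut_out("wrist",q)[:4]: print(nm,q,round(r["confidence"],2),np.round(r["rect"])); v.append((q,r))
    out[nm]=(cc,im,v)
pickle.dump(out,open("w1.pkl","wb"))
cv2.imwrite("pics/w1.png",cv2.resize(np.vstack([np.hstack([out[k][1] for k in a]) for a in ("DS","LR")]),(800,600),interpolation=cv2.INTER_AREA))
print(get_obs()["time"],get_obs()["q"])
```

```text
[ 0.56443755 -0.41879385  0.09      ] [ 0.38392084 -0.32412713  0.04      ]
D deep_1 0.79 [244. 126. 112.  46.]
D deep_1 0.78 [253. 128. 139.  61.]
S shallow_1 0.57 [250. 134. 120.  67.]
R shallow_base 0.57 [261.  95.  60. 133.]
R tall_bay 0.75 [264.  80.  82. 159.]
R tall_bay 0.42 [123. 106.  81. 143.]
L deep_base 0.58 [258. 105.  56. 141.]
L low_bay 0.87 [261.  96.  67. 153.]
L low_bay 0.56 [255. 104.  23.  55.]
6.0583 [ 0.04486541  0.20772451 -0.179952    1.75238612  0.03983485  1.18508333
 -1.71769555]
```

View pics/w1.png

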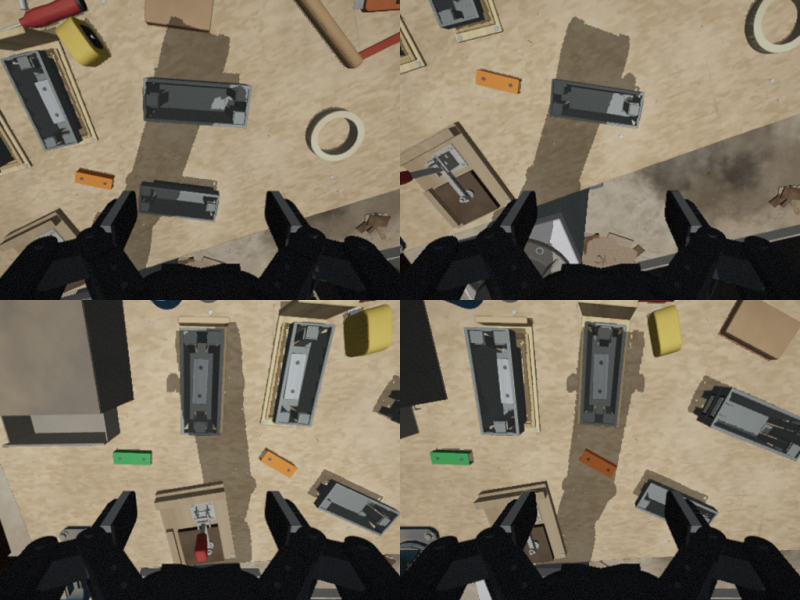

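Run:
```python
from h import *
import pickle
o=pickle.load(open("w1.pkl","rb"))
Rm,Lm,Dm=o["R"][1],o["L"][1],o["D"][1]
f=lambda a:cv2.resize(a,(400,300),interpolation=cv2.INTER_CUBIC)
cv2.imwrite("pics/ends.png",np.vstack([np.hstack([f(Rm[90:195,372:512]),f(Rm[212:307,290:416])]),np.hstack([f(cv2.rotate(Lm[20:180,210:300],cv2.ROTATE_90_CLOCKWISE)),f(cv2.rotate(Rm[0:170,215:305],cv2.ROTATE_90_CLOCKWISE))])]))
snapshot("top"); ct=cam("top")
def tm(q,near):
    for r in cut_out("top",q):
        if np.hypot(*(np.array(r["rect"][:2])-near))<15: return (ct,r["region"].astype(float))
def un(k,q): return (o[k][0],np.any([r["region"] for n,r in o[k][2] if n==q and r["rect"][0]>200],axis=0).astype(float))
d,s=tote(.075,.028),tote(.050,.020)
d2=np.vstack([d,d+[0,0,.028]])
for nm,w,t,m,x0 in (("L",un("L","deep_base"),tm("deep_base",(232,173)),d,[.63,0,0,.008]),("R",un("R","shallow_base"),tm("shallow_base",(295,169)),s,[.633,-.168,0,.008]),
  ("D",un("D","deep_1"),tm("deep_1",(397,187)),d2,[.564,-.419,1.3,0]),("S",un("S","shallow_1"),tm("shallow_1",(362,262)),s,[.384,-.324,1.2,0])):
    vs=[v for v in (w,t) if v is not None]
    for name,V,fz in (("wrist",[w],0),("both",vs,0),("bothz",vs,1)):
        print(nm,name,len(V),*[np.round(a,4) for a in fit(V,m,x0,bool(fz))])
```

```text
L wrist 1 [ 0.6301 -0.0026 -0.0216] 0.1994
L both 1 [ 0.6301 -0.0026 -0.0216] 0.1994
L bothz 1 [ 6.307e-01 -2.900e-03 -2.220e-02 -6.000e-04] 0.1786
R wrist 1 [ 0.6416 -0.17   -0.0811] 0.2199
R both 2 [ 0.6415 -0.1697 -0.073 ] 0.2399
R bothz 2 [ 6.424e-01 -1.700e-01 -7.630e-02  3.000e-04] 0.2306
D wrist 1 [ 0.569  -0.4222  1.1939] 0.061
D both 2 [ 0.57   -0.4228  1.2127] 0.1328
D bothz 2 [ 0.5699 -0.4232  1.2024 -0.0025] 0.1282
S wrist 1 [ 0.3822 -0.3238  1.1375] 0.061
S both 2 [ 0.3818 -0.3244  1.1359] 0.0812
S bothz 2 [ 0.3816 -0.3241  1.1354 -0.0075] 0.0677
```

View pics/ends.png

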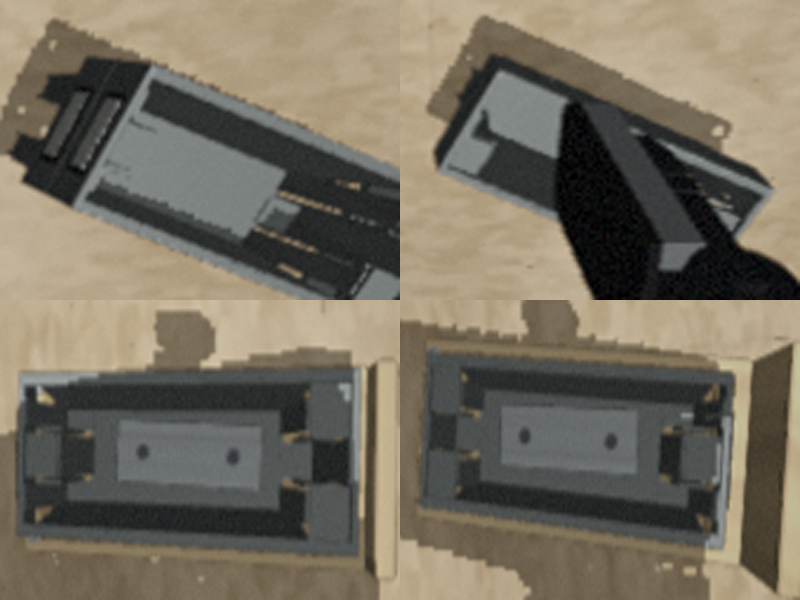

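Low-bay deep tote: its two outer rests are at the far end, so its −x points away from the robot. Tall-bay shallow tote: its middle rest is far, so its +x points away. Loose deep: a nested pair with two card holders at its +y end. The loose shallow's ends are still unclear, so I'll crop those and refit with convex masks.

Run:
```python
from h import *
import pickle
o=pickle.load(open("w1.pkl","rb"))
f=lambda a:cv2.resize(a,(400,300),interpolation=cv2.INTER_CUBIC)
cv2.imwrite("pics/ends2.png",np.hstack([f(o["D"][1][215:296,170:288]),f(o["S"][1][90:171,188:312])]))
snapshot("top"); ct=cam("top")
def hull(m):
    p=np.argwhere(m)[:,::-1].astype(np.int32); k=np.zeros(m.shape,np.uint8); cv2.fillConvexPoly(k,cv2.convexHull(p),1); return k.astype(float)
def tm(q,near):
    for r in cut_out("top",q):
        if np.hypot(*(np.array(r["rect"][:2])-near))<15: return (ct,hull(r["region"]))
def un(k,q): return (o[k][0],hull(np.any([r["region"] for n,r in o[k][2] if n==q and r["rect"][0]>200],axis=0)))
d,s=tote(.075,.028),tote(.050,.020)
d2=np.vstack([d,d+[0,0,.028]])
for nm,w,t,m,x0 in (("L",un("L","deep_base"),tm("deep_base",(232,173)),d,[.63,0,0,.008]),("R",un("R","shallow_base"),tm("shallow_base",(295,169)),s,[.633,-.168,0,.008]),("D",un("D","deep_1"),None,d2,[.564,-.419,1.3,0])):
    vs=[v for v in (w,t) if v is not None]
    for name,V,fz in (("wrist",[w],0),("both",vs,0),("bothz",vs,1)):
        print(nm,name,len(V),*[np.round(a,4) for a in fit(V,m,x0,bool(fz))])
    if nm in"LR":
        q=np.where(w[1]>0); print("mask",q[1].min(),q[1].max(),q[0].min(),q[0].max())
```

```text
L wrist 1 [ 0.6309 -0.0029 -0.0187] 0.0331
L both 1 [ 0.6309 -0.0029 -0.0187] 0.0331
L bothz 1 [ 0.6306 -0.0029 -0.0183  0.0019] 0.0227
mask 230 285 35 173
R wrist 1 [ 0.6416 -0.17   -0.0732] 0.0277
R both 2 [ 0.6416 -0.1696 -0.0815] 0.0534
R bothz 2 [ 0.6419 -0.1696 -0.0788  0.003 ] 0.0472
mask 231 288 28 161
D wrist 1 [ 0.5691 -0.423   1.2043] 0.033
D both 1 [ 0.5691 -0.423   1.2043] 0.033
D bothz 1 [ 0.5684 -0.4227  1.1997 -0.0049] 0.021
```

View pics/ends2.png

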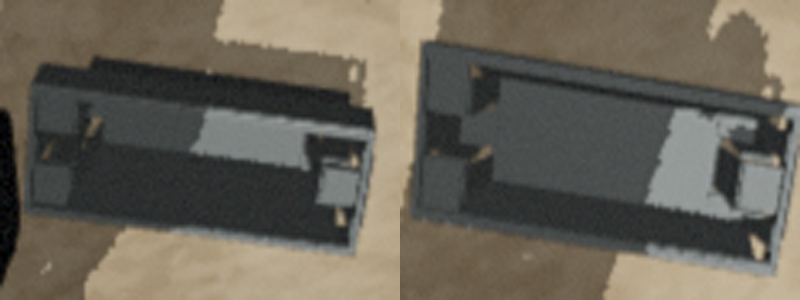

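Loose shallow: the two outer rests are at its +y end, so +x points to −y and its yaw is ≈ −2.0. All poses fit sizes and heights. I'm starting the swap: the deep base goes to a free spot, then I look at the empty low bay.

```bash
cat >> h.py <<'E'
def go(p,yaw): # free move, tool down
    move_to(p,down(yaw))
def pick(x,y,yaw,z,lift,appr=.08):
    go([x,y,z+appr],yaw); movel([x,y,z],.12); gripper_close(); o=get_obs()
    print("grip",round(o["opening"],4),round(o["gripper_force"],1)); 
    movel([x,y,z+.012],.04); movel([x,y,z+lift],.2); dwell(.2); o=get_obs()
    print("lifted",round(o["opening"],4),np.round(o["ft_force"],1),"t",round(o["time"],1))
def place(x,y,yaw,z,appr=.08,low=.006,retreat=.09):
    go([x,y,z+appr],yaw); movel([x,y,z+.012],.12); dwell(.15); f0=get_obs()["ft_force"][2]; h=z+.012
    while h>z-low:
        h-=.002; movel([x,y,h],.03); f=get_obs()["ft_force"][2]-f0
        if f>6: break
    print("down at dz",round(get_obs()["position"][2]-z,4),"f",round(f,1))
    ungrasp(); dwell(.1); movel([x,y,z+retreat],.2)
    print("t",round(get_obs()["time"],1))
E
python3 - <<'E'
from h import *
pick(.631,-.003,-.019,.043,.11)
q=get_obs()["q"]
# plan check: joint solutions for all later poses
for n,p,y in (("temp",(.535,-.28,.15),0),("D",(.569,-.423,.15),1.2),("D-",(.569,-.423,.15),1.2-np.pi),("S",(.382,-.324,.1),1.136),("S-",(.382,-.324,.1),1.136-np.pi),("R",(.642,-.17,.3),-.08),("R+",(.642,-.17,.3),-.08+np.pi),("L",(.631,-.003,.2),-.02),("L-",(.631,-.003,.2),-.02-np.pi),("L+",(.631,-.003,.2),-.02+np.pi)):
    j=ik(list(p),down(y)); print(n,None if j is None else np.round(j,2))
E
```

```text
grip 0.0631 64.6
lifted 0.063 [-0.   0.3 -4.4] t 9.7
temp [ 0.45  0.4  -0.1   1.84  0.05  0.91 -1.24]
D [ 0.76  0.57 -0.3   1.57  0.19  1.03  0.03]
D- [ 0.12  0.63  0.64  1.62 -0.42  1.03 -2.63]
S [ 0.81  0.33 -0.27  2.09  0.13  0.73  0.02]
S- [ 0.05  0.37  0.64  2.14 -0.33  0.73 -2.67]
R [ 0.25  0.36 -0.11  1.54  0.04  1.24 -1.52]
R+ [ 0.7   0.45 -0.75  1.51  0.32  1.3   1.4 ]
L [ 0.03  0.39 -0.17  1.73  0.07  1.03 -1.75]
L- [ 0.52  0.51 -0.84  1.7   0.42  1.12  1.11]
L+ [ 0.52  0.51 -0.84  1.7   0.42  1.12  1.11]
```

Run:
```python
from h import *
import pickle
place(.535,-.28,0,.035,appr=.11,retreat=.11)
go([.60,-.003,.22],-.02); dwell(.3); c=cam("wrist"); im=snapshot("wrist"); v=cut_out("wrist","low_bay")
for r in v[:3]: print(round(r["confidence"],2),np.round(r["rect"]))
pickle.dump((c,im,v),open("lb.pkl","wb"))
P=np.array(box(.150,.056,.008)+box(.190,.084,.014))@R.from_euler("z",-.019).as_matrix().T+[.631,-.003,0]
a=cv2.resize(im,(800,600),interpolation=cv2.INTER_CUBIC)
for u in proj(c,P): cv2.circle(a,tuple(np.int32(u*800/512)),3,(0,0,255),-1)
cv2.imwrite("pics/lb.png",a)
```

```text
down at dz 0.0011 f 20.7
t 14.6
0.77 [255. 121.  83. 175.]
```

View pics/lb.png

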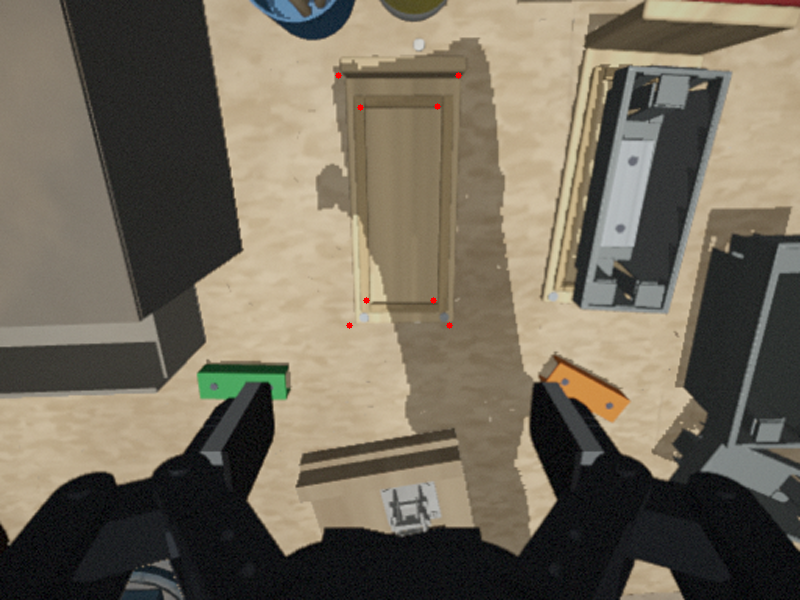

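The empty low bay's inner corners show at (363,108), (442,107), (371,302) and (437,303), about 4 px to the right of my prediction, so the bay sits some 3 mm towards −y. I'll take its pose from those corners and move the shallow base in.

```bash
cat >> h.py <<'E'
def inner(c,px,scale=512/800):
    w=np.array([back(c,(u*scale,v*scale),.008)[:2] for u,v in px]) # FL FR NL NR
    a=(w[0]+w[1])/2-(w[2]+w[3])/2
    return w.mean(0),np.arctan2(a[1],a[0]),np.hypot(*a),np.linalg.norm(w[0]-w[1])
E
python3 - <<'E'
from h import *
import pickle
c,im,v=pickle.load(open("lb.pkl","rb"))
b,yw,l,w=inner(c,[(363,108),(442,107),(371,302),(437,303)]); print(b,yw,l,w)
if abs(l-.15)<.012 and abs(w-.056)<.008:
    pick(.642,-.170,-.078,.022,.11)
    place(b[0],b[1],yw,.022,appr=.1,retreat=.12)
    go([.61,-.168,.22],-.08); dwell(.3); c=cam("wrist"); im=snapshot("wrist"); pickle.dump((c,im),open("rb.pkl","wb"))
    P=np.array(box(.150,.056,.008)+box(.190,.084,.014))@R.from_euler("z",-.078).as_matrix().T+[.642,-.17,0]
    a=cv2.resize(im,(800,600),interpolation=cv2.INTER_CUBIC)
    for u in proj(c,P): cv2.circle(a,tuple(np.int32(u*800/512)),2,(0,0,255),-1)
    cv2.imwrite("pics/rb.png",a)
E
```

```text
[ 0.62987096 -0.00609968] -0.01243947952274775 0.15143312215272703 0.05771698087842322
grip 0.0629 64.4
lifted 0.0631 [-0.  -0.6 -3.3] t 19.4
down at dz 0.0012 f 19.5
t 23.8
```

View pics/rb.png

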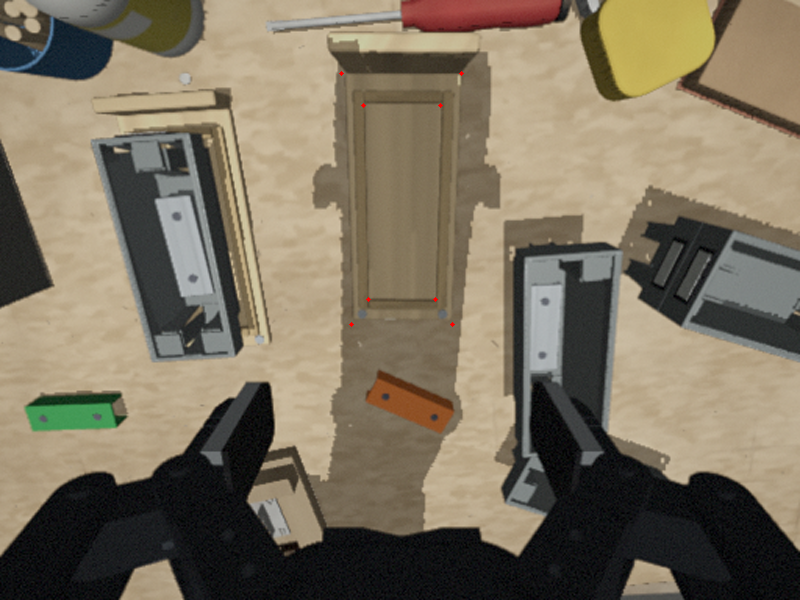

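The shallow base is seated in the low bay. The empty tall bay's inner corners show at (365,103), (442,103), (369,298) and (437,299). Next the deep base goes in there and I lift deep_2, checking by weight that only one comes up.

Run:
```python
from h import *
import pickle
c,im=pickle.load(open("rb.pkl","rb"))
b,yw,l,w=inner(c,[(365,103),(442,103),(369,298),(437,299)]); print(b,yw,l,w)
pickle.dump((b,yw),open("tall.pkl","wb"))
pick(.535,-.28,0,.035,.12)
place(b[0],b[1],yw,.043,appr=.1,retreat=.12)
# closer look at the nested pair on the way
go([.569-.03,-.423+.01,.25],0.); dwell(.3); c=cam("wrist"); im=snapshot("wrist")
m=np.zeros(im.shape[:2],bool)
for r in cut_out("wrist","deep_2"):
    print(round(r["confidence"],2),np.round(r["rect"]))
    if abs(r["rect"][0]-256)<90: m|=r["region"]
p=np.argwhere(m)[:,::-1].astype(np.int32); k=np.zeros(m.shape,np.uint8); cv2.fillConvexPoly(k,cv2.convexHull(p),1)
d=tote(.075,.028); d2=np.vstack([d,d+[0,0,.028]])
print(fit([(c,k.astype(float))],d2,[.569,-.423,1.204,0]))
cv2.imwrite("pics/d2.png",im)
```

```text
[ 0.64301286 -0.17115131] -0.08027176124539395 0.15075069423243237 0.05601980550535174
grip 0.0634 64.6
lifted 0.0633 [-0.8 -0.2 -3.8] t 28.1
down at dz 0.0011 f 17.8
t 32.6
0.91 [270. 141. 168. 112.]
0.66 [263. 135. 136.  55.]
(array([ 0.56939192, -0.42301445,  1.19896482]), np.float64(0.01643243785047277))
```

View pics/d2.png

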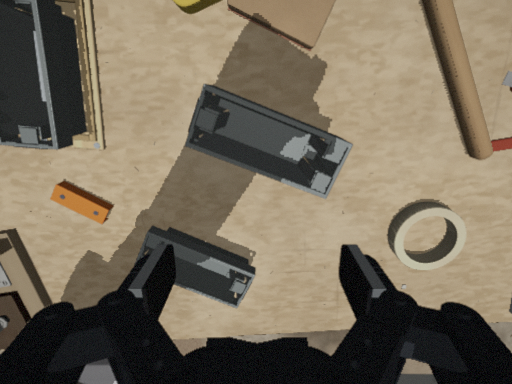

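The nested pair is at (268,140), its single middle rest (+x) at the left end, and the fit agrees with the first one. Lifting deep_2.

Run:
```python
from h import *
pick(.5692,-.423,1.20,.073,.15)
snapshot("scene")
cv2.imwrite("pics/s1.png",cv2.resize(snapshot("scene")[120:300,170:450],(800,514),interpolation=cv2.INTER_CUBIC))
```

```text
grip 0.0633 66.2
lifted 0.0629 [-0.2 -0.1 -2.7] t 37.7
```

View pics/s1.png

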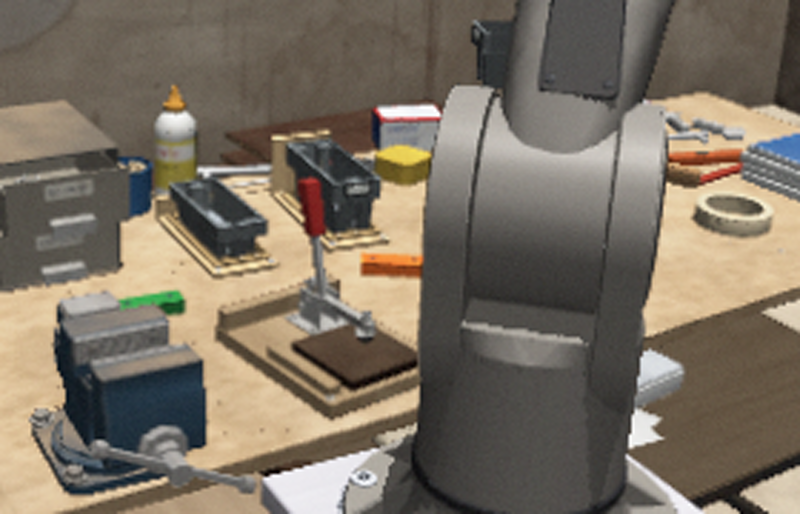

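Single tote (2.7 N), and both bases sit in their bays. The deep base's card holder faces the robot. Placing deep_2 with +x far, then lifting deep_1.

Run:
```python
from h import *
import pickle
b,yw=pickle.load(open("tall.pkl","rb"))
place(b[0],b[1],yw,.124,appr=.09,retreat=.10)
# side look at the stack, and re-measure deep_1
snapshot("scene")
go([.539,-.413,.25],0.); dwell(.3); c=cam("wrist"); im=snapshot("wrist")
for r in cut_out("wrist","deep_1"):
    print(round(r["confidence"],2),np.round(r["rect"]))
    if abs(r["rect"][0]-256)<70 and abs(r["rect"][1]-140)<60:
        p=np.argwhere(r["region"])[:,::-1].astype(np.int32); k=np.zeros(im.shape[:2],np.uint8); cv2.fillConvexPoly(k,cv2.convexHull(p),1)
        print(fit([(c,k.astype(float))],tote(.075,.028),[.569,-.423,1.2,0])); break
s=snapshot("scene")[120:300,200:360]
cv2.imwrite("pics/s2.png",np.hstack([cv2.resize(s,(400,450),interpolation=cv2.INTER_CUBIC),cv2.resize(im,(400,450))]))
```

```text
down at dz 0.0012 f 13.6
t 42.9
0.91 [289.  88. 151.  81.]
(array([ 0.6257839 , -0.44453124,  1.60303753]), np.float64(0.1695467986132928))
```

View pics/s2.png

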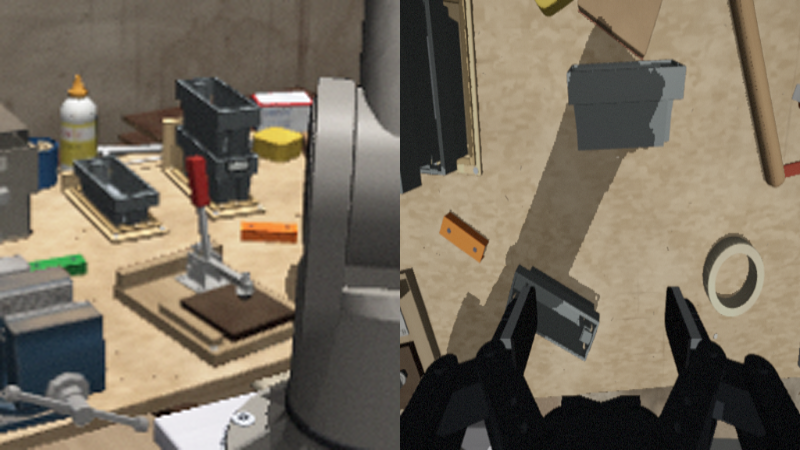

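deep_2 stands properly on its rests. But deep_1 was pulled up a little with it and fell. It now lies on its long side at wrist panel (625,105), opening away from the robot and bottom toward it. I have to set it upright, so I'll locate it and check which tilted tool poses are reachable for hooking the upper rim from inside and rolling it up about its floor edge.

Run:
```python
from h import *
c=cam("wrist")
for n,px,z in(("rimL",(215,55),.066),("rimR",(366,58),.066),("flL",(228,127),.044),("flR",(346,125),.044)): print(n,np.round(back(c,px,z),3))
for a in (0,20,30,40,50):
  for yw in (0,np.pi/2,-np.pi/2):
    # tool z tilted towards -x by a
    Rm=R.from_euler("y",a,degrees=True)*R.from_rotvec(down(yw))
    print(a,round(yw,1),np.round(Rm.as_matrix()[:,2],2),[None if (j:=ik([x,-.44,.1],Rm.as_rotvec())) is None else np.round(j,1).tolist() for x in(.62,.70)])
for a in (-60,-75):
    Rm=R.from_euler("y",a,degrees=True)*R.from_rotvec(down(np.pi/2)); print(a,Rm.as_matrix()[:,2],ik([.62,-.44,.08],Rm.as_rotvec()))
# full-height rear view of the fallen tote
go([.70,-.44,.30],-.5); dwell(.2); cv2.imwrite("pics/d3.png",cv2.resize(snapshot("wrist"),(680,510))); print(get_obs()["position"])
```

```text
rimL [ 0.656 -0.369  0.066]
rimR [ 0.653 -0.526  0.066]
flL [ 0.58  -0.378  0.044]
flR [ 0.583 -0.519  0.044]
0 0 [ 0. -0. -1.] [[0.6, 0.7, -0.0, 1.5, 0.0, 1.0, -1.1], [0.5, 0.8, -0.0, 1.3, 0.0, 1.1, -1.1]]
0 1.6 [ 0. -0. -1.] [[0.7, 0.7, -0.3, 1.5, 0.3, 1.0, 0.4], [0.7, 0.8, -0.3, 1.3, 0.3, 1.1, 0.3]]
0 -1.6 [-0. -0. -1.] [[0.4, 0.7, 0.3, 1.5, -0.2, 1.0, -2.5], [0.3, 0.8, 0.3, 1.3, -0.2, 1.1, -2.5]]
20 0 [-0.34 -0.   -0.94] [[0.5, 0.9, 0.0, 1.2, 0.2, 1.4, -1.2], [0.4, 1.0, -0.0, 0.9, 0.1, 1.5, -1.2]]
20 1.6 [-0.34 -0.   -0.94] [[0.6, 0.9, -0.3, 1.2, 0.3, 1.5, 0.3], [0.5, 1.0, -0.3, 0.9, 0.3, 1.6, 0.3]]
20 -1.6 [-0.34  0.   -0.94] [[0.3, 0.9, 0.3, 1.2, -0.1, 1.4, -2.6], [0.3, 1.0, 0.3, 1.0, -0.1, 1.5, -2.6]]
30 0 [-0.5  -0.   -0.87] [[0.4, 1.0, 0.0, 1.0, 0.2, 1.6, -1.2], [0.4, 1.1, 0.0, 0.7, 0.2, 1.8, -1.2]]
30 1.6 [-0.5   0.   -0.87] [[0.6, 1.0, -0.3, 1.0, 0.4, 1.7, 0.3], [0.5, 1.1, -0.2, 0.7, 0.4, 1.8, 0.3]]
30 -1.6 [-0.5   0.   -0.87] [[0.3, 1.0, 0.3, 1.1, -0.0, 1.6, -2.6], [0.3, 1.1, 0.3, 0.7, -0.1, 1.8, -2.6]]
40 0 [-0.64 -0.   -0.77] [[0.4, 1.1, 0.0, 0.9, 0.3, 1.8, -1.2], [0.4, 1.3, 0.1, 0.5, 0.2, 2.0, -1.1]]
40 1.6 [-0.64 -0.   -0.77] [[0.5, 1.1, -0.2, 0.9, 0.4, 1.9, 0.3], [0.4, 1.3, 0.1, 0.5, 0.2, 2.0, 0.4]]
40 -1.6 [-0.64 -0.   -0.77] [[0.3, 1.1, 0.4, 0.9, 0.0, 1.8, -2.6], [0.3, 1.3, 0.4, 0.5, -0.0, 2.0, -2.6]]
50 0 [-0.77 -0.   -0.64] [[0.4, 1.2, 0.0, 0.7, 0.3, 2.0, -1.1], None]
50 1.6 [-0.77  0.   -0.64] [[0.4, 1.2, 0.1, 0.7, 0.3, 2.0, 0.4], None]
50 -1.6 [-0.77  0.   -0.64] [[0.3, 1.2, 0.4, 0.7, 0.1, 2.0, -2.6], None]
-60 [ 0.8660254  0.        -0.5      ] [0.00811262 1.2844472  1.18961053 2.09680969 3.88893138 1.68990206
 2.2054938 ]
-75 [ 0.96592583  0.         -0.25881905] [0.026548   1.53211153 1.18122275 2.11490308 3.45906775 2.00248241
 2.11339967]
[ 0.69904382 -0.44062036  0.3004906 ]
```

View pics/d3.png

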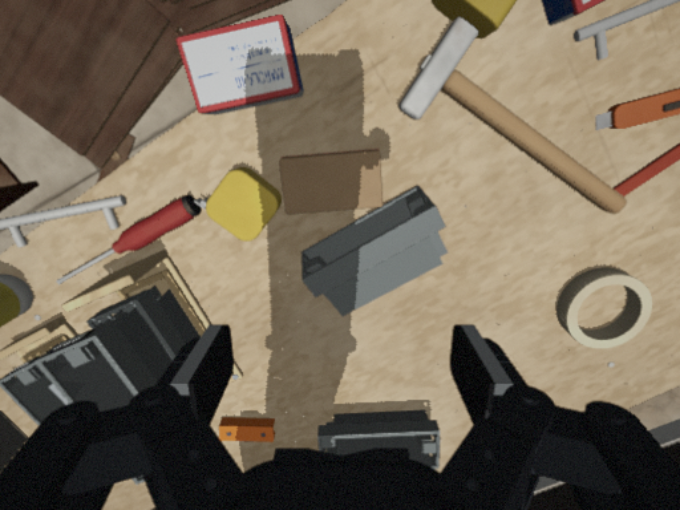

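It lies along world y, with its rim's middle at (.654,−.447), the rim edge about 66 mm high and the floor edge at x=.58. The rim is .157 m long and the floor .141 m, which checks out. Pinching the upper long wall with the tool tilted 48° back rolls it up along its own arc as the fingers close. Then I lift, turn the tool vertical and stand it down.

Run:
```python
from h import *
a=np.radians(48); Rm=(R.from_euler("y",a)*R.from_rotvec(down(np.pi/2))); rv=Rm.as_rotvec(); tz=Rm.as_matrix()[:,2]; print(tz)
T=np.array([.603,-.447,.067]); pre=T-.085*tz
print([None if ik(list(p),rv) is None else 1 for p in (T,pre,pre+[0,0,.1])])
move_to(list(pre+[0,0,.1]),rv); movel(list(pre),.15); movel(list(T),.08); print("in",np.round(get_obs()["ft_force"],1))
gripper_close(); o=get_obs(); print(o["opening"],o["gripper_force"],np.round(o["ft_force"],1))
im=snapshot("wrist"); s=snapshot("top")
cv2.imwrite("pics/d4.png",np.hstack([cv2.resize(im,(400,300)),cv2.resize(s[120:270,320:480],(400,300))]))
```

```text
[-0.74314483  0.         -0.66913061]
[1, None, None]Traceback (most recent call last):
  File "<stdin>", line 5, in <module>
workcell.MotionError: the arm cannot take that pose within its joint ranges
```

Run:
```python
from h import *
for d in (36,38,40,42,44):
    Rm=(R.from_euler("y",d,degrees=True)*R.from_rotvec(down(np.pi/2))); tz=Rm.as_matrix()[:,2]; perp=np.array([np.sin(np.radians(90-d)),0,-np.cos(np.radians(90-d))])
    # lower fingertip pad corner P wanted at (.640,.040)
    T=np.array([.640,-.447,.040])-.0425*perp+.013*tz
    r=[d,np.round(T,3)]
    for b,u in((0,0),(.04,0),(.06,0),(.06,.1),(0.06,.15)): r.append(ik(list(T-b*tz+[0,0,u]),Rm.as_rotvec()) is not None)
    print(*r)
```

```text
36 [ 0.598 -0.447  0.054] True True True True True
38 [ 0.599 -0.447  0.056] True True True True True
40 [ 0.599 -0.447  0.057] True True True True True
42 [ 0.6   -0.447  0.059] True True True True False
44 [ 0.6   -0.447  0.06 ] True True True False False
```

Run:
```python
from h import *
Rm=(R.from_euler("y",42,degrees=True)*R.from_rotvec(down(np.pi/2))); rv=Rm.as_rotvec(); tz=Rm.as_matrix()[:,2]
T=np.array([.600,-.447,.060]); pre=T-.06*tz
move_to(list(pre+[0,0,.1]),rv); movel(list(pre),.15); movel(list(T),.08); print("in",np.round(get_obs()["ft_force"],1))
gripper_close(); o=get_obs(); print(o["opening"],o["gripper_force"],np.round(o["ft_force"],1))
im=snapshot("wrist"); s=snapshot("scene")
cv2.imwrite("pics/d4.png",np.hstack([cv2.resize(im,(400,300)),cv2.resize(snapshot("top")[110:260,300:500],(400,300))]))
```

```text
in [-0.5 -0.1  0.3]
0.005332488330708694 59.247527830302715 [-7.5  0.2 12.7]
```

View pics/d4.png

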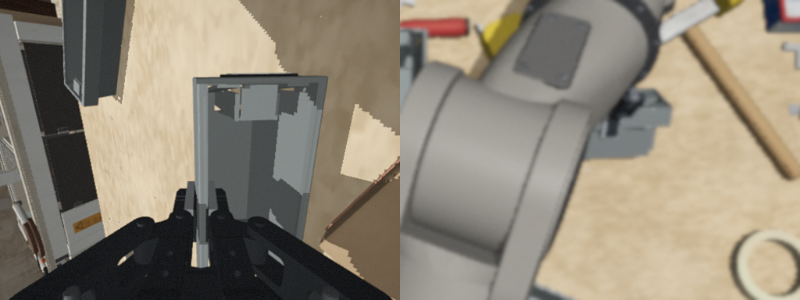

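The wall is pinched (5.3 mm) and the tote is aligned with the gripper, its middle rest (+x) still at the +y end. Lifting, turning vertical and setting it down.

Run:
```python
from h import *
o=get_obs(); p=o["position"]
movel([p[0],p[1],.15],.1); print(get_obs()["opening"],np.round(get_obs()["ft_force"],1))
dn=down(np.pi/2)
movel([.56,-.447,.15],.06,dn); dwell(.2); o=get_obs(); print(o["opening"],np.round(o["ft_force"],1)); f0=o["ft_force"][2]
h=.085; movel([.56,-.447,h],.1); 
while h>.025:
    h-=.002; movel([.56,-.447,h],.03); f=get_obs()["ft_force"][2]-f0
    if f>3: break
print("contact",h,f)
ungrasp(); movel([.56,-.447,.25],.15)
go([.525,-.437,.25],0.); dwell(.3); c=cam("wrist"); im=snapshot("wrist")
for r in cut_out("wrist","deep_1"):
    print(round(r["confidence"],2),np.round(r["rect"]))
    if abs(r["rect"][0]-256)<80 and abs(r["rect"][1]-140)<70:
        q=np.argwhere(r["region"])[:,::-1].astype(np.int32); k=np.zeros(im.shape[:2],np.uint8); cv2.fillConvexPoly(k,cv2.convexHull(q),1)
        print(fit([(c,k.astype(float))],tote(.075,.028),[.585,-.447,1.5,0])); break
cv2.imwrite("pics/d5.png",im); print(get_obs()["time"])
```

```text
0.005277349470386427 [ 1.1  0.1 -3.2]
0.004980230317077613 [-0.3  0.6 -2.5]
contact 0.04099999999999997 12.960496999375431
0.88 [266. 113. 151.  61.]
(array([ 0.58387092, -0.44679353,  1.5673878 ]), np.float64(0.026339685936551116))
62.4667
```

View pics/d5.png

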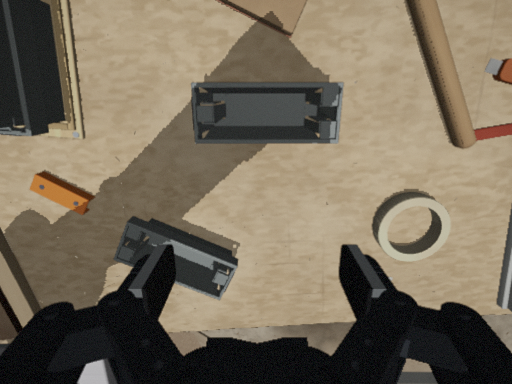

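deep_1 stands upright at (266,112) with +x to +y. Picking it and putting it on deep_2 turned end for end, with +x toward the robot.

Run:
```python
from h import *
import pickle
b,yw=pickle.load(open("tall.pkl","rb"))
pick(.584,-.447,1.567,.040,.25)
place(b[0],b[1],yw+np.pi,.190,appr=.10,retreat=.10)
# look at shallow_1
go([.40,-.29,.25],.6); dwell(.3); c=cam("wrist"); im=snapshot("wrist")
for r in cut_out("wrist","shallow_1"):
    print(round(r["confidence"],2),np.round(r["rect"]))
    q=np.argwhere(r["region"])[:,::-1].astype(np.int32); k=np.zeros(im.shape[:2],np.uint8); cv2.fillConvexPoly(k,cv2.convexHull(q),1)
    print(fit([(c,k.astype(float))],tote(.05,.02),[.382,-.324,1.136,0]))
cv2.imwrite("pics/s3.png",np.hstack([cv2.resize(snapshot("scene")[110:270,200:340],(400,450),interpolation=cv2.INTER_CUBIC),cv2.resize(im,(400,450))]))
```

```text
grip 0.063 65.6
lifted 0.0629 [ 0.   0.3 -2.6] t 66.9
down at dz 0.0012 f 13.8
t 71.7
0.83 [270. 185. 102. 129.]
(array([ 0.38188278, -0.32492949,  1.12878503]), np.float64(0.021204913472959497))
```

View pics/s3.png

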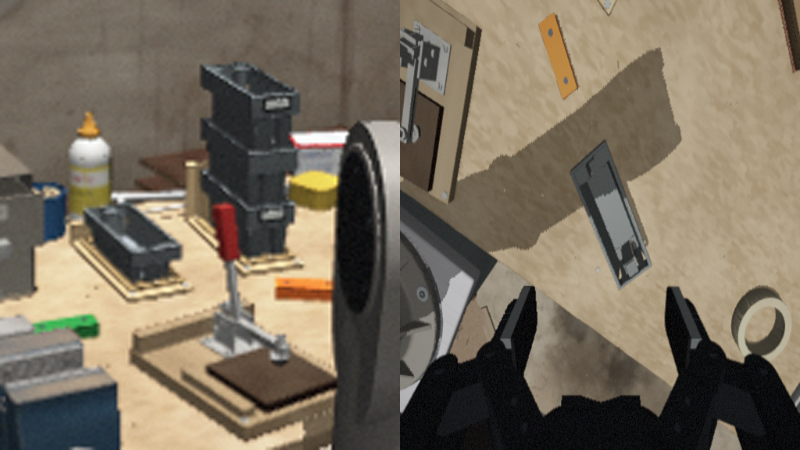

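The three deep totes stand one above the other, card holders alternating. Last one: shallow_1 onto the shallow base, carried high over everything.

Run:
```python
from h import *
b,yw=np.array([.62987,-.0061]),-.0124
pick(.382,-.3247,1.131,.014,.30)
go([b[0],b[1],.31],yw)
place(b[0],b[1],yw,.068,appr=.20,retreat=.25)
go([.45,-.30,.35],0.); dwell(1)
w=snapshot("scene"); t=snapshot("top")
cv2.imwrite("pics/fin.png",np.hstack([cv2.resize(w[110:270,200:340],(400,450),interpolation=cv2.INTER_CUBIC),cv2.resize(t[90:260,180:350],(400,450),interpolation=cv2.INTER_CUBIC)])); print(get_obs()["time"])
```

```text
grip 0.0633 62.3
lifted 0.0634 [ 0.2 -0.1 -2.6] t 78.0
down at dz 0.0011 f 15.3
t 85.2
87.6083
```

View pics/fin.png

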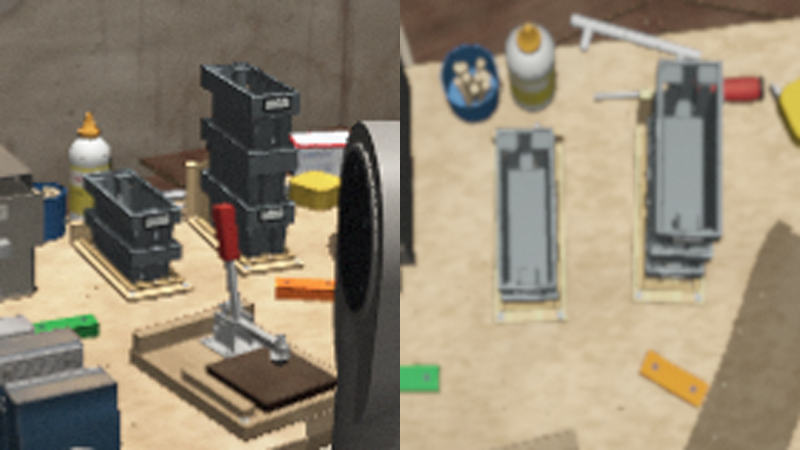

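Both stacks stand as asked: three deep totes in the tall bay and two shallow in the low bay. The glue bottle shows in the same place behind the bays. Handing in.

```bash
python3 -c "
from workcell import *
print(close_job())"
```

```text
the job is handed in; nothing more can be done
None
```

The job is handed in: the bases are swapped with their brackets, deep_2 and deep_1 are stacked on the deep tote and shallow_1 on the shallow one, each turned end for end; deep_1 tipped over when I lifted deep_2 out of it, and I set it upright before stacking it.

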